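# Dose and close a tub at the ceramics restorer's bench

## Robot

A 6-joint arm with a two-finger parallel gripper is mounted at the origin on the work surface. World frame = base frame: x ahead of the robot, y to its left, z up, the work surface at z = 0. Lengths are in m, angles in rad, forces in N, time in s.
With the tool pointing down it reaches from about 0.35 to 0.775 m from the base axis. Payload 5.5 kg.
Tool frame: the origin (TCP) lies between the finger pads; the fingertips stand 19 mm ahead of it and the grasp point (between the pads) is the TCP; z points along the fingers, y is the line along which they close (so a half turn about z gives the same grasp; the last joint's range is limited). The gripper opens to 85 mm and grips with 20 to 120 N. Pads are 22 mm wide; open, the fingers measure 114 mm over their backs; the gripper's body (76 mm by 85 mm) begins 54 mm behind the grasp point. The pads swing forward as they close: fully open they stand 13 mm farther back than shut.
Start: joints at [1.116, 0.313, 0.046, 1.304, 0, 1.431], TCP at [0.178, 0.547, 0.25] pointing down, gripper open.
Joint ranges: [-2.76, 2.76], [-0.86, 1.69], [-1.03, 1.26], [-2.2, 2.34], [-1.47, 1.5], [-3.14, 3.14]. Speed limits (rad/s): [2.57, 2.57, 3.14, 3.14, 3.14, 3.14].

## Interface

Orientations are given as a unit quaternion [w, x, y, z].
In Python, from workcell import env gives the robot as it stands.
- The arm moves only by the shell command python3 -m pendant 'ROWS' [FORCE]. ROWS is JSON, a list of rows, each an object with "travel": the shift along the tool's x, y, z scaled (see below), a list of three; "rot": the turn, a rotation vector about the tool's x, y, z scaled (see below), a list of three; "fingers": the opening, from -1 (shut) to 1 (fully open). In form: [{"travel": [dx, dy, dz], "rot": [wx, wy, wz], "fingers": fingers}, ...]. A call has 1 to 10 rows; each row is the pose to reach, as a shift and turn from the pose commanded when the call began, along the tool's axes at that moment; what a row does not reach only later rows make up. The controller multiplies each number of a shift by 0.12 m and each number of a turn by 60 degrees. A row lasts 1/10 s, in which the tool goes at most 50 mm and 8.59 degrees, less where a joint would pass 70% of its speed; a pose out of reach is approached as far as the arm can. A call with a number of a shift or a turn outside -1 to 1 is refused whole. A call with a gripper value outside its range is refused whole. The fingers move at their own pace and stop on an object; FORCE is the grip in N (left out, the last holds). Time passes only in rows, so rows that repeat a pose let the fingers close. It gives the time, the measured TCP pose, the force, the opening and the grip force at its end, in the units of the state.
- env.get_state(): the state, without advancing time (a new reading comes with each control period).
- env.read_camera(name): name is "side" or "top"; returns (picture, depth): 480x640x3 uint8, blue, green, red; 480x640 float32, m along the optical axis (not along the pixel's ray), 0 where there is no reading.
- env.camera_model(name): a dict with "fovy" (degrees; the focal length in pixels is half the picture's height over the tangent of half this angle, whatever the lens; pixels are square), "cx", "cy" (the principal point, pixels), "rvec" (rotation vector, rad) and "tvec" (3), from world to camera coordinates, as OpenCV has them. Camera axes: x right, y down, z forward; pixel columns grow to the right and rows downward; lengths in m; the calibration is good to about 2 mm. A picture is of the moment at which its call begins. camera_model takes no time and is no camera call.
- env.hand_in(): hands the job in; it is judged then, once.
Trained networks look in the newest picture that a camera, given by its name, has taken for a name from the list of things; names that differ only in an ending like _2 or _b are one class to them, and where a whole thing is asked for, a point or a joint stands for the part that bears it (a point fixed in the world has none). Each returns a list of dicts, best first, with "conf" (0 to 1); they miss things now and then, are a little off and sometimes report something else, mostly with a low value. They report only what shows in the picture. A call takes as long as a camera call. They do not tell look-alikes from the thing itself.
- env.outline_of(camera, target): "mask" (480x640 bool, what is visible of it) and "xy" ([column, row] in pixels, amid what is visible of it).
The state is a dict: "clock": time; "joint_pos": joint angles; "qvel": joint speeds; "tau": joint torques, N m; "tcp_pos": TCP position; "orientation": TCP orientation; "wrist_force": force on the tool from outside, world axes, zero at the start; "ft_torque": the same for the moment, N m; "finger_gap": finger opening in m; "grip_force": force on a finger pad.
Only numpy, scipy, OpenCV 4.12 (cv2) and the standard library are available. Lean on these libraries where they do the work, as an engineer would, in place of code of your own. Each camera call takes 0.05 s, during which the arm holds its last target. There are 200 camera calls.

## Task

Bring the open white tub under the spout of the fixed pump bottle, push the red pump head down as far as it goes and let it spring back up, then bring the tub out clear of the spout, stand it on the bench and press its loose blue lid on until it is fully home and level. Keep the tub upright, work the pump only with the tub under the spout, and leave the tape, the tile, the brush pot and the jar as they stand.

Things in the scene. Friction and masses are not known exactly. Their poses are not given: they have to be found in the camera images.
- dispenser: Amber pump bottle fixed to the bench, 72 mm across (82 mm over its dark foot, 16 mm high), red pump head on top, 192 mm high overall. Origin: on the bench, on the bottle's axis; z up; the steel spout points along its -x axis. It stands far from the robot, near the middle, and does not move.
- pump_top (a point): Centre of the flat top of the red pump head, a disc 44 mm across; 192 mm above the bench when up. It is pressed straight down and is sprung: 14 mm travel, about 2 N to start and 8 N at the bottom. The spout goes down with it.
- spout (a point): Open end of the steel spout (tube 12 mm across), 100 mm from the bottle's axis along the dispenser's -x, 140 mm above the bench when the pump is up. From there the tube rises 42 mm and runs level back to the pump head.
- pump (a joint): Stroke of the pump head in m: 0 up, 0.014 fully down; it springs back by itself.
- tub: Open round white plastic tub, 100 mm across, 60 mm high, wall 4 mm, about 160 g, with a teal blade handle. Origin: centre of its underside; z up; the handle points along its -x axis.
- tub_handle (a point): Middle of the tub's handle, 88 mm from the tub's axis along its -x, 30 mm above its underside. The handle is an upright blade 14 mm wide (along the tub's y), from 48 to 114 mm from the axis, and from 18 to 42 mm above the underside, clear of the lid.
- lid: Loose blue round lid, skirt-down on the bench, 100 g, 20 mm high without knob, 112 mm across its top, skirt flared to 120 mm. Origin: centre of the skirt's foot; z up. The skirt goes round the tub's rim with 3 mm play. A stiff seal catches on the rim: merely laid on, its origin is 54 mm above the tub's underside; pressed with about 12 N it goes down to its stop at 48 mm and stays.
- seal (a joint): How far the lid is pressed home on its seal, m: 0 as it lies loose, 0.006 fully home.
- lid_knob (a point): Centre of the top of the lid's white round knob, 48 mm above the lid's origin. The knob is 26 mm across (30 mm at its top) and rises from the lid's top face, 20 mm above the origin.
- tape: Bystander: roll of tape lying flat, 72 mm across, 24 mm high. Origin: centre of its underside.
- tile: Bystander: white glaze tile lying flat, 85 x 70 x 10 mm. Origin: centre of its underside.
- brush_pot: Bystander: blue ceramic pot 80 mm across and 100 mm high, with brushes up to 196 mm high. Origin: centre of its underside.
- varnish_jar: Bystander: green glass jar, 72 mm across, 95 mm high, black cap. Origin: centre of its underside.
Things that resemble listed ones, but are neither listed nor needed, are in the scene too. Of the things that look like the lid, take the one that is farthest to the robot's left at the start.

How it is judged:
By the outcome, as a careful person would: the job done as asked, in the order asked, and still so for the second after the job is handed in, with the robot touching nothing.
It also fails if it takes over 72 s, if anything falls off the work surface, if the arm or the gripper's body presses on something with over 40 N, if the wrist force passes 120 N, or if a joint passes its speed limit or range.

## Working session

There is one attempt and no reset: what is moved stays moved. The work goes in short steps, Python scripts to look and compute and a shell command to move; the robot and the scene stay as the last step left them, time stands still between calls to the robot, and variables do not carry over. Pictures are saved under pics/ and viewed, at most 10 in all, crops included, and the job is handed in when it is done.

```bash
mkdir -p pics
cat > h.py <<'E'
import numpy as np,cv2
from scipy.spatial.transform import Rotation as R
from workcell import env
def cam(n):
    m=env.camera_model(n); f=240/np.tan(np.radians(m['fovy'])/2)
    return f,m['cx'],m['cy'],R.from_rotvec(np.ravel(m['rvec'])).as_matrix(),np.ravel(m['tvec'])
def pts(n,d):
    f,cx,cy,Rm,t=cam(n); v,u=np.mgrid[:480,:640]
    c=np.stack([(u-cx)/f*d,(v-cy)/f*d,d],-1)
    return (c-t)@Rm   # world
def px(n,p):
    f,cx,cy,Rm,t=cam(n); c=Rm@np.array(p)+t; return f*c[0]/c[2]+cx,f*c[1]/c[2]+cy
E
python3 - <<'E'
from h import *
for n in('top','side'):
    m=env.camera_model(n);print(m)
    p,d=env.read_camera(n);cv2.imwrite(f'pics/{n}0.png',p);np.save(f'{n}0.npy',d)
s=env.get_state();print(s)
E
```

```text
{'fovy': 42.22514677738576, 'cx': 313.90213547367983, 'cy': 241.1883207677589, 'rvec': array([ 2.20308057, -2.17796831,  0.09820603]), 'tvec': array([-0.01275724,  0.50031951,  1.25138044])}
{'fovy': 46.148385264983766, 'cx': 320.78772132065245, 'cy': 240.5146874801221, 'rvec': array([ 2.31956993, -0.27140565,  0.09335584]), 'tvec': array([-0.46941802,  0.20630275,  1.1678823 ])}
{'clock': 0.1, 'joint_pos': array([ 1.11639356e+00,  3.13904765e-01,  4.50704394e-02,  1.30362592e+00,
       -1.38194599e-05,  1.43119745e+00]), 'qvel': array([ 0.00125171, -0.00284282,  0.00224402,  0.00240856,  0.00053613,
        0.00089759]), 'tau': array([ 1.60561969e-03, -4.81724238e+01,  2.99245870e+01,  1.26964817e-02,
       -2.21810656e-04,  1.30214719e-06]), 'tcp_pos': array([0.17785165, 0.54633379, 0.24950066]), 'orientation': array([-2.36868809e-04,  1.56752738e-01,  9.87637528e-01, -7.97557318e-04]), 'wrist_force': array([ 0.45452386,  0.24431903, -0.28932135]), 'ft_torque': array([ 0.00112744, -0.01739422, -0.0189839 ]), 'grip_force': 0.0, 'finger_gap': 0.08521701015329437}
```

View pics/top0.png

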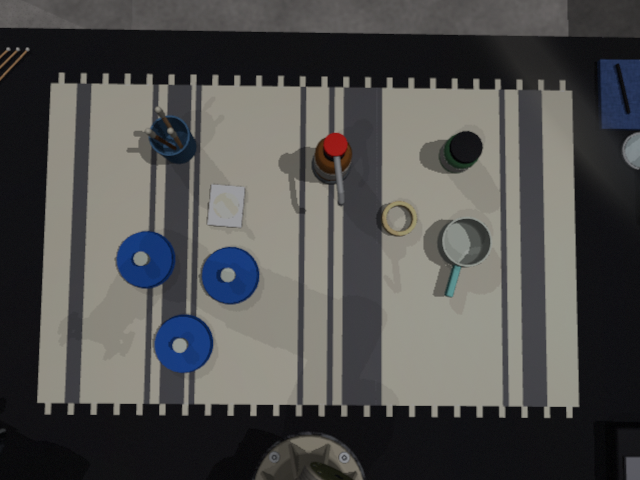

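View pics/side0.png

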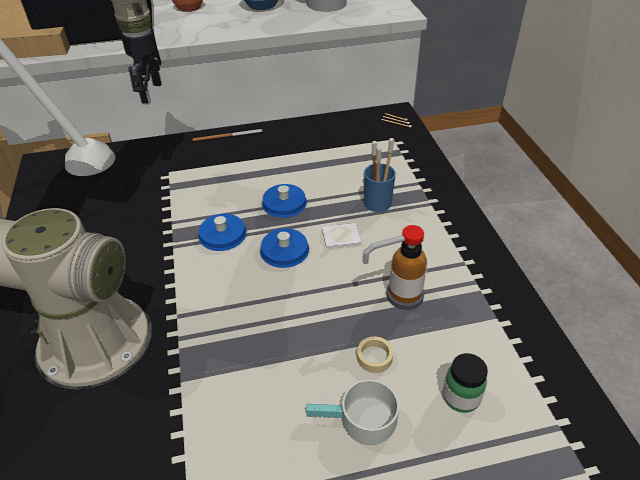

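The top view shows the pump head at (335,145) with its spout end at (341,200). The tub is at (466,243) with its handle end at (451,293), the tape at (399,218), the tile at (226,206), the pot at (170,138) and the jar at (463,150). Lid candidates are (145,260), (230,275) and (183,344). The robot's left is image-left, so I take (145,260). The measurement below checks that.

Run:
```python
from h import *
p=cv2.imread('pics/top0.png');d=np.load('top0.npy');W=pts('top',d)
np.set_printoptions(precision=4,suppress=True)
for u,v in[(145,260),(230,275),(183,344)]:
    s=W[v-40:v+40,u-40:u+40].reshape(-1,3);b=p[v-40:v+40,u-40:u+40].reshape(-1,3).astype(int)
    k=s[(s[:,2]>.042)&(s[:,2]<.06)&(np.hypot(*(s[:,:2]-W[v,u,:2]).T)<.03)];print('knob',u,v,k.mean(0),len(k))
    k=s[(s[:,2]>.015)&(s[:,2]<.027)&(b[:,0]>b[:,2]+50)]; print(' disc',cv2.minEnclosingCircle(k[:,:2].astype(np.float32)),np.median(k[:,2]))
print('bench',np.median(W[300:330,300:340,2]))
def win(n,u0,u1,v0,v1,z0,z1):
    s=W[v0:v1,u0:u1].reshape(-1,3);s=s[(s[:,2]>z0)&(s[:,2]<z1)];print(n,len(s),s.mean(0) if len(s) else '',cv2.minEnclosingCircle(s[:,:2].astype(np.float32)) if len(s) else '');return s
win('tubrim',430,500,210,280,.054,.066)
h=win('handle',435,465,268,305,.036,.048)
c=h[:,:2].mean(0);e=np.linalg.svd(h[:,:2]-c)[2][0];print('handle dir',e)
win('pump',318,352,130,160,.185,.2)
s=win('spouttube',328,352,165,210,.165,.2)
win('tape',375,420,195,240,.018,.03)
win('jar',440,490,125,180,.085,.105)
win('tile',200,250,180,235,.006,.015)
win('pot',140,200,105,165,.09,.11)
# dispenser side
S=np.load('side0.npy');Ws=pts('side',S);W=Ws
win('pump s',400,428,224,245,.185,.2)
win('spout s',358,400,232,266,.12,.2)
r=Ws[255:268,358:374].reshape(-1,3);r=r[(r[:,2]>.13)&(r[:,2]<.165)];print('spout low',r.mean(0),r[:,2].min())
win('tubrim s',335,405,375,445,.054,.066)
```

```text
knob 145 260 [0.4597 0.3378 0.0493] 163
 disc ((0.4596216380596161, 0.3372329771518707), 0.05602174624800682) 0.021196055444418885
knob 230 275 [0.4294 0.165  0.0492] 163
 disc ((0.42954206466674805, 0.16453827917575836), 0.05608649179339409) 0.021167219952088326
knob 183 344 [0.2897 0.2563 0.0494] 165
 disc ((0.28956905007362366, 0.2560354173183441), 0.056055210530757904) 0.02132620395778955
bench 0.002096600010556918
tubrim 374 [ 0.5002 -0.309   0.0604] ((0.5006786584854126, -0.30849969387054443), 0.05070481449365616)
handle 213 [ 0.4206 -0.2848  0.0428] ((0.4200752377510071, -0.28731662034988403), 0.030848095193505287)
handle dir [-0.9575  0.2883]
pump 486 [ 0.6598 -0.0395  0.1928] ((0.6585454940795898, -0.03997291997075081), 0.024274533614516258)
spouttube 265 [ 0.5907 -0.0481  0.1857] ((0.5913609862327576, -0.047939032316207886), 0.03478679805994034)
tape 424 [ 0.5497 -0.18    0.0247] ((0.5486750602722168, -0.1798921674489975), 0.03653307631611824)
jar 832 [ 0.6822 -0.2989  0.0958] ((0.6818407773971558, -0.3008459508419037), 0.03261493146419525)
tile 1320 [0.572  0.1758 0.0108] ((0.5657245516777039, 0.17657168209552765), 0.07166273146867752)
pot 357 [0.694  0.2748 0.0994] ((0.6954300403594971, 0.2770862877368927), 0.040272023528814316)
pump s 329 [ 0.659  -0.0419  0.1918] ((0.6577585339546204, -0.04019962251186371), 0.025881288573145866)
spout s 378 [ 0.5975 -0.047   0.1683] ((0.6024048328399658, -0.033050041645765305), 0.05108095332980156)
spout low [ 0.5611 -0.054   0.1553] 0.1435675409353409
tubrim s 536 [ 0.4999 -0.3095  0.0592] ((0.49974706768989563, -0.3066810071468353), 0.051093727350234985)
```

The leftmost lid is (145,260), at world (0.460, 0.338). The others are at y = 0.165 and 0.256. All heights match the given sizes: knob 48, rim 60, pump 192 mm. One close crop will confirm the choice, and meanwhile I travel high towards the tub handle at (0.416, -0.284).

```bash
cat >> h.py <<'E'
def to(x,y,z,yaw=None):
    s=env.get_state(); q=s['orientation']; Rm=R.from_quat([q[1],q[2],q[3],q[0]]).as_matrix()
    d=np.array([x,y,z])-s['tcp_pos']; print('units',np.round(Rm.T@d/.12,3),'tcp',s['tcp_pos'].round(4),'xyaw',np.degrees(np.arctan2(Rm[1,0],Rm[0,0])).round(2),'tilt',Rm[:,2].round(3),'F',s['wrist_force'].round(1),'gap',round(s['finger_gap'],4),'t',round(s['clock'],2),'j',s['joint_pos'].round(2))
E
python3 -c "
import cv2;p=cv2.imread('pics/top0.png')[210:390,90:290];cv2.imwrite('pics/crop0.png',cv2.resize(p,None,fx=3,fy=3))"
m(){ :; }
python3 -m pendant '[{"travel":[-0.842,-0.593,0],"rot":[0,0,0],"fingers":0},{"travel":[-0.842,-0.593,0],"rot":[0,0,0],"fingers":0},{"travel":[-0.842,-0.593,0],"rot":[0,0,0],"fingers":0},{"travel":[-0.842,-0.593,0],"rot":[0,0,0],"fingers":0}]'
python3 -c "from h import *;to(.416,-.284,.25)"
```

```text
clock: 0.5
tcp_pos: [0.2534, 0.4455, 0.2501]
orientation: [-0.0, 0.159, 0.987, -0.001]
wrist_force: [0.1, 1.5, -0.3]
finger_gap: 0.0426
grip_force: 0.0
units [-3.192 -5.348  0.008] tcp [0.2534 0.4455 0.2501] xyaw 161.74 tilt [-0.    -0.001 -1.   ] F [ 0.1  1.5 -0.3] gap 0.0426 t 0.5 j [ 0.9   0.19 -0.11  1.27 -0.    1.22]
```

View pics/crop0.png

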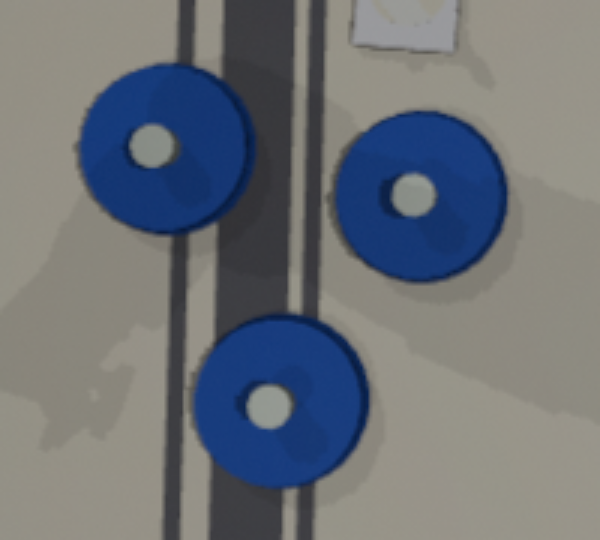

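The crop shows three identical lids, and the one whose knob is at crop (152,146) is clearly leftmost. I'm continuing to the handle.

```bash
P="python3 -m pendant"
for i in 1 2; do python3 -m pendant '[{"travel":[-0.85,-0.59,0],"rot":[0,0,0],"fingers":0},{"travel":[-0.85,-0.59,0],"rot":[0,0,0],"fingers":0},{"travel":[-0.85,-0.59,0],"rot":[0,0,0],"fingers":0},{"travel":[-0.85,-0.59,0],"rot":[0,0,0],"fingers":0}]' >/dev/null; done
for i in 1 2 3 4; do python3 -m pendant '[{"travel":[-0.3,-0.84,0],"rot":[0,0,0],"fingers":0},{"travel":[-0.3,-0.84,0],"rot":[0,0,0],"fingers":0},{"travel":[-0.3,-0.84,0],"rot":[0,0,0],"fingers":0}]' >/dev/null; done
python3 -m pendant '[{"travel":[0,0,0],"rot":[0,0,0],"fingers":0},{"travel":[0,0,0],"rot":[0,0,0],"fingers":0}]'
python3 -c "from h import *;to(.416,-.284,.030)"
```

```text
clock: 2.7
tcp_pos: [0.4145, -0.1759, 0.25]
orientation: [-0.0, 0.156, 0.988, 0.001]
wrist_force: [-0.5, 0.5, 0.1]
finger_gap: 0.0425
grip_force: 0.0
units [-0.291 -0.856  1.832] tcp [ 0.4145 -0.1759  0.25  ] xyaw 162.07 tilt [-0.001  0.002 -1.   ] F [-0.5  0.5  0.1] gap 0.0425 t 2.7 j [-0.58  0.07 -0.25  1.25  0.   -0.27]
```

```bash
python3 -m pendant '[{"travel":[-0.29,-0.855,0],"rot":[0,0,-0.02],"fingers":0},{"travel":[-0.29,-0.855,0],"rot":[0,0,-0.02],"fingers":0},{"travel":[-0.29,-0.855,0.4],"rot":[0,0,-0.02],"fingers":0},{"travel":[-0.29,-0.855,0.8],"rot":[0,0,-0.02],"fingers":0},{"travel":[-0.29,-0.855,0.9],"rot":[0,0,-0.02],"fingers":0},{"travel":[-0.29,-0.855,0.9],"rot":[0,0,-0.02],"fingers":0},{"travel":[-0.29,-0.855,0.9],"rot":[0,0,-0.02],"fingers":0}]' >/dev/null
python3 - <<'E'
from h import *
to(.416,-.284,.030)
p,d=env.read_camera('top');cv2.imwrite('pics/top1.png',p);
q,d=env.read_camera('side');cv2.imwrite('pics/side1.png',q)
cv2.imwrite('pics/c1.png',np.hstack([cv2.resize(p[190:330,380:530],(400,373)),cv2.resize(q[310:450,270:420],(400,373))]))
E
```

```text
units [0.013 0.012 0.951] tcp [ 0.4169 -0.2856  0.1441] xyaw 163.28 tilt [ 0.002 -0.001 -1.   ] F [-0.1  0.2  1.5] gap 0.0426 t 3.4 j [-0.76  0.24 -0.32  1.01  0.   -0.47]
```

View pics/c1.png

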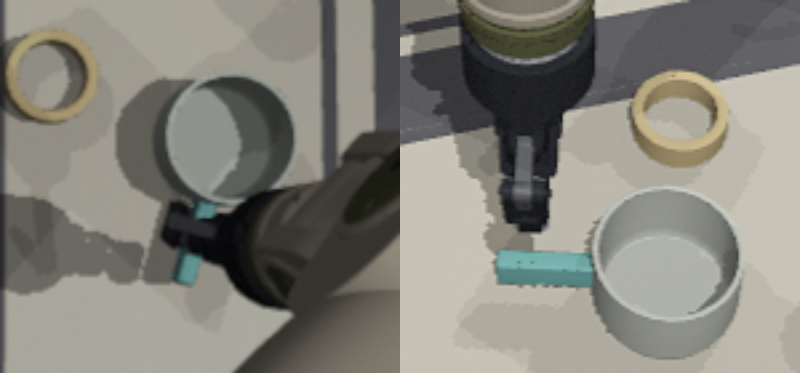

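The gripper stands over the handle, at about (190,240) in the left half, with the tub to its upper right. I descend and grip.

```bash
python3 -m pendant '[{"travel":[0.01,0.01,0.3],"rot":[0,0,0],"fingers":0},{"travel":[0.01,0.01,0.65],"rot":[0,0,0],"fingers":0},{"travel":[0.01,0.01,0.95],"rot":[0,0,0],"fingers":0},{"travel":[0.01,0.01,0.95],"rot":[0,0,0],"fingers":0},{"travel":[0.01,0.01,0.95],"rot":[0,0,0],"fingers":-1},{"travel":[0.01,0.01,0.95],"rot":[0,0,0],"fingers":-1},{"travel":[0.01,0.01,0.95],"rot":[0,0,0],"fingers":-1},{"travel":[0.01,0.01,0.95],"rot":[0,0,0],"fingers":-1},{"travel":[0.01,0.01,0.95],"rot":[0,0,0],"fingers":-1},{"travel":[0.01,0.01,0.95],"rot":[0,0,0],"fingers":-1}]' 60
python3 -c "from h import *;to(.416,-.284,.075)"
```

```text
clock: 4.5
tcp_pos: [0.4165, -0.2862, 0.0308]
orientation: [0.002, 0.146, 0.989, -0.001]
wrist_force: [-1.0, 1.4, 7.5]
finger_gap: 0.0133
grip_force: 61.4
units [ 0.008  0.016 -0.369] tcp [ 0.4165 -0.2862  0.0308] xyaw 163.17 tilt [ 0.004 -0.003 -1.   ] F [-1.   1.4  7.5] gap 0.0133 t 4.5 j [-0.76  0.36 -0.48  0.73  0.   -0.47]
```

```bash
python3 -m pendant '[{"travel":[0,0,-0.1],"rot":[0,0,0],"fingers":-1},{"travel":[0,0,-0.25],"rot":[0,0,0],"fingers":-1},{"travel":[0,0,-0.375],"rot":[0,0,0],"fingers":-1},{"travel":[0,0,-0.375],"rot":[0,0,0],"fingers":-1},{"travel":[0,0,-0.375],"rot":[0,0,0],"fingers":-1}]'
python3 - <<'E'
from h import *
to(.416,-.284,.075)
for n in('side','top'):
    p,d=env.read_camera(n);W=pts(n,d)
    o=env.outline_of(n,'tub');print(n,len(o),o[0]['conf'])
    s=W[o[0]['mask']];s=s[(s[:,2]>.09)&(s[:,2]<.13)&(np.hypot(s[:,0]-.5,s[:,1]+.309)<.07)]
    A=np.c_[s[:,:2]-s[:,:2].mean(0),np.ones(len(s))];print('mean',s.mean(0),len(s), cv2.minEnclosingCircle(s[:,:2].astype(np.float32)))
    t=s[s[:,2]>np.percentile(s[:,2],60)];B=np.c_[t[:,:2],np.ones(len(t))];print('slope',np.linalg.lstsq(B,t[:,2],rcond=None)[0], np.percentile(s[:,2],[50,90,98]))
cv2.imwrite('pics/side2.png',p)
E
```

```text
clock: 5.0
tcp_pos: [0.415, -0.285, 0.0738]
orientation: [0.0, 0.146, 0.989, -0.0]
wrist_force: [0.5, 0.3, -2.6]
finger_gap: 0.0133
grip_force: 60.2
units [-0.006  0.01  -0.01 ] tcp [ 0.415  -0.285   0.0738] xyaw 163.16 tilt [ 0.001 -0.001 -1.   ] F [ 0.5  0.3 -2.6] gap 0.0133 t 5.0 j [-0.76  0.3  -0.43  0.84 -0.   -0.47]
side 1 0.65
mean [ 0.49799441 -0.30979195  0.09919748] 786 ((0.49838027358055115, -0.3084977865219116), 0.05100277066230774)
slope [-0.00021785  0.00236491  0.10411736] [0.10052513 0.10410305 0.10513956]
top 1 0.81
mean [ 0.50846277 -0.30369728  0.09959259] 361 ((0.4983711838722229, -0.30848491191864014), 0.050641678273677826)
slope [-0.00302537  0.00090539  0.10528347] [0.10073349 0.10419549 0.10654352]
```

```bash
for i in 1 2 3; do python3 -m pendant '[{"travel":[0.01,0.2,0],"rot":[0,0,0],"fingers":-1},{"travel":[0.02,0.45,0],"rot":[0,0,0],"fingers":-1},{"travel":[0.04,0.73,0],"rot":[0,0,0],"fingers":-1},{"travel":[0.04,0.73,0],"rot":[0,0,0],"fingers":-1}]'|head -2; done
python3 -c "from h import *;to(.477,-.0295,.0308)"
```

```text
clock: 5.6
tcp_pos: [0.4347, -0.1957, 0.0723]
clock: 6.0
tcp_pos: [0.4559, -0.1114, 0.0726]
clock: 6.4
tcp_pos: [0.4774, -0.027, 0.0729]
units [-0.003 -0.021  0.351] tcp [ 0.4774 -0.027   0.0729] xyaw 163.38 tilt [-0.     0.001 -1.   ] F [-0.4 -0.  -2.5] gap 0.0129 t 6.4 j [-0.23  0.26 -0.49  0.82  0.    0.06]
```

```bash
python3 -m pendant '[{"travel":[0,-0.02,0.1],"rot":[0,0,0],"fingers":-1},{"travel":[0,-0.02,0.2],"rot":[0,0,0],"fingers":-1},{"travel":[0,-0.02,0.3],"rot":[0,0,0],"fingers":-1},{"travel":[0,-0.02,0.36],"rot":[0,0,0],"fingers":-1},{"travel":[0,-0.02,0.36],"rot":[0,0,0],"fingers":-1},{"travel":[0,-0.02,0.36],"rot":[0,0,0],"fingers":-1}]'
python3 - <<'E'
from h import *
to(.477,-.0295,.0308)
n='side'
p,d=env.read_camera(n);W=pts(n,d);q,_=env.read_camera('top')
o=env.outline_of(n,'tub');print(o[0]['conf'])
s=W[o[0]['mask']];s=s[(s[:,2]>.055)&(s[:,2]<.07)];print(s.mean(0),cv2.minEnclosingCircle(s[:,:2].astype(np.float32)))
cv2.imwrite('pics/c2.png',np.hstack([cv2.resize(q[100:280,240:420],(400,400)),cv2.resize(p[200:360,300:460],(400,400))]))
E
```

```text
clock: 7.0
tcp_pos: [0.4764, -0.0322, 0.0299]
orientation: [-0.0, 0.147, 0.989, -0.0]
wrist_force: [-0.7, 0.1, -2.4]
finger_gap: 0.0134
grip_force: 60.8
units [ 0.002  0.023 -0.007] tcp [ 0.4764 -0.0322  0.0299] xyaw 163.11 tilt [-0. -0. -1.] F [-0.7  0.1 -2.4] gap 0.0134 t 7.0 j [-0.24  0.32 -0.54  0.71 -0.    0.06]
0.81
[ 0.56075612 -0.06408489  0.06048997] ((0.5585460662841797, -0.05703452602028847), 0.051262419670820236)
```

View pics/c2.png

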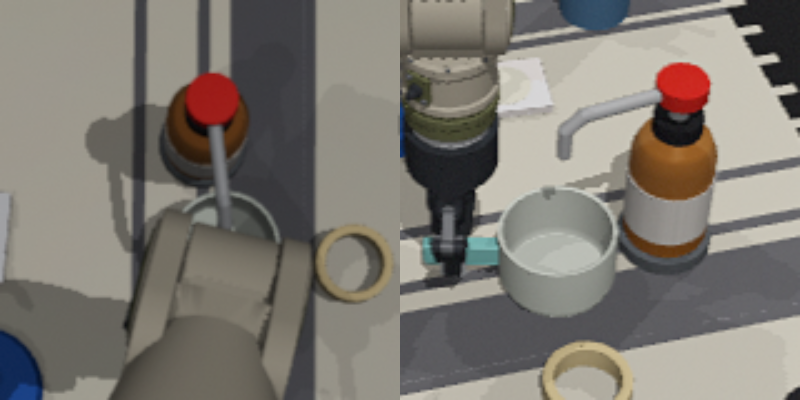

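The tub stands under the spout: the spout end is at (565,150) in the right half, above the tub at (558,235). I set it down the last millimetre, release it and rise.

```bash
python3 -m pendant '[{"travel":[0,0,0.008],"rot":[0,0,0],"fingers":-1},{"travel":[0,0,0.008],"rot":[0,0,0],"fingers":-1},{"travel":[0,0,0.008],"rot":[0,0,0],"fingers":-0.5},{"travel":[0,0,0.008],"rot":[0,0,0],"fingers":0},{"travel":[0,0,0.008],"rot":[0,0,0],"fingers":0},{"travel":[0,0,-0.2],"rot":[0,0,0],"fingers":0},{"travel":[0,0,-0.5],"rot":[0,0,0],"fingers":0},{"travel":[0,0,-0.9],"rot":[0,0,0],"fingers":0},{"travel":[0,0,-1],"rot":[0,0,0],"fingers":0}]'
python3 -m pendant '[{"travel":[0,0,-0.4],"rot":[0,0,0],"fingers":-1},{"travel":[0,0,-0.8],"rot":[0,0,0],"fingers":-1},{"travel":[0,0,-0.95],"rot":[0,0,0],"fingers":-1},{"travel":[0,0,-0.95],"rot":[0,0,0],"fingers":-1},{"travel":[0,0,-0.95],"rot":[0,0,0],"fingers":-1}]'
python3 -c "from h import *;to(.6590,-.040,.25)"
```

```text
clock: 8.05
tcp_pos: [0.4793, -0.0319, 0.155]
orientation: [0.004, 0.146, 0.989, -0.0]
wrist_force: [0.6, 0.3, 0.3]
finger_gap: 0.0425
grip_force: 0.0
clock: 8.55
tcp_pos: [0.4764, -0.0313, 0.2636]
orientation: [0.0, 0.146, 0.989, 0.0]
wrist_force: [-0.9, -0.9, -0.2]
finger_gap: 0.0002
grip_force: 0.0
units [-1.477  0.371  0.114] tcp [ 0.4764 -0.0313  0.2636] xyaw 163.17 tilt [ 0.  0. -1.] F [-0.9 -0.9 -0.2] gap 0.0002 t 8.55 j [-0.23  0.12 -0.17  1.28  0.    0.06]
```

```bash
for i in 1 2; do python3 -m pendant '[{"travel":[-0.35,0.09,0],"rot":[0,0,0],"fingers":-1},{"travel":[-0.74,0.185,0],"rot":[0,0,0],"fingers":-1},{"travel":[-0.74,0.185,0],"rot":[0,0,0],"fingers":-1}]'|head -2; done
python3 -m pendant '[{"travel":[0,0,0.1],"rot":[0,0,0],"fingers":-1},{"travel":[0,0,0.2],"rot":[0,0,0],"fingers":-1},{"travel":[0,0,0.2],"rot":[0,0,0],"fingers":-1},{"travel":[0,0,0.2],"rot":[0,0,0],"fingers":-1}]'
python3 - <<'E'
from h import *
to(.659,-.04,.211)
o=[]
p,d=env.read_camera('side');q,_=env.read_camera('top');W=pts('side',d)
cv2.imwrite('pics/c3.png',np.hstack([cv2.resize(q[80:240,260:420],(400,400)),cv2.resize(p[140:340,320:520],(400,400))]))
o=env.outline_of('side','tub');s=W[o[0]['mask']];s=s[(s[:,2]>.055)&(s[:,2]<.07)];print(o[0]['conf'],cv2.minEnclosingCircle(s[:,:2].astype(np.float32)))
E
```

```text
clock: 8.85
tcp_pos: [0.5716, -0.0364, 0.2587]
clock: 9.15
tcp_pos: [0.6628, -0.0409, 0.2567]
clock: 9.55
tcp_pos: [0.6578, -0.0401, 0.2404]
orientation: [-0.0, 0.146, 0.989, 0.0]
wrist_force: [-0.1, 0.8, 0.5]
finger_gap: -0.0002
grip_force: 0.0
units [-0.009  0.004  0.245] tcp [ 0.6578 -0.0401  0.2404] xyaw 163.16 tilt [-0.001  0.    -1.   ] F [-0.1  0.8  0.5] gap -0.0002 t 9.55 j [-0.18  0.49  0.28  1.36  0.    0.11]
0.78 ((0.5586833953857422, -0.05707233399152756), 0.05162002146244049)
```

View pics/c3.png

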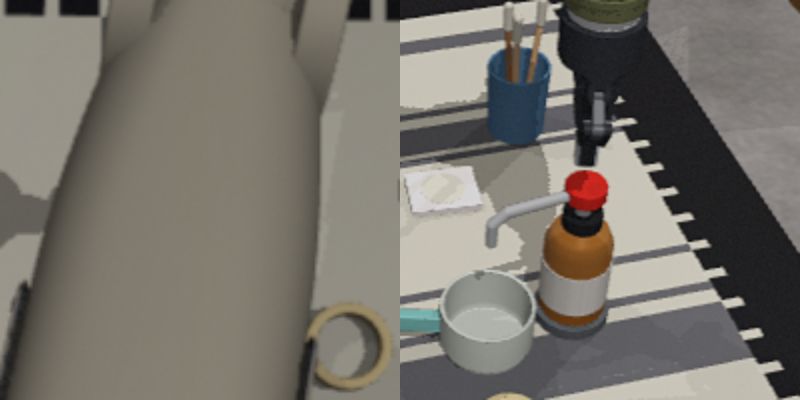

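The fingertips at (586,160) in the right half stand right above the red head at (586,188), and the tub at (487,320) is still under the spout. I press.

```bash
python3 -m pendant '[{"travel":[-0.008,0,0.12],"rot":[0,0,0],"fingers":-1},{"travel":[-0.008,0,0.2],"rot":[0,0,0],"fingers":-1},{"travel":[-0.008,0,0.24],"rot":[0,0,0],"fingers":-1},{"travel":[-0.008,0,0.28],"rot":[0,0,0],"fingers":-1},{"travel":[-0.008,0,0.32],"rot":[0,0,0],"fingers":-1},{"travel":[-0.008,0,0.35],"rot":[0,0,0],"fingers":-1},{"travel":[-0.008,0,0.35],"rot":[0,0,0],"fingers":-1},{"travel":[-0.008,0,0.35],"rot":[0,0,0],"fingers":-1}]'
python3 -m pendant '[{"travel":[0,0,0.02],"rot":[0,0,0],"fingers":-1},{"travel":[0,0,0.02],"rot":[0,0,0],"fingers":-1},{"travel":[0,0,0.02],"rot":[0,0,0],"fingers":-1}]'
```

```text
clock: 10.5
tcp_pos: [0.6598, -0.0405, 0.1991]
orientation: [0.0, 0.146, 0.989, -0.0]
wrist_force: [-3.6, 0.1, 6.6]
finger_gap: 0.0
grip_force: 3.4
clock: 10.8
tcp_pos: [0.6599, -0.0405, 0.1971]
orientation: [0.0, 0.146, 0.989, -0.0]
wrist_force: [-5.2, 0.3, 8.6]
finger_gap: -0.0001
grip_force: 3.8
```

Bottom is about 8 N. I press on until the force rises off the spring line, which shows the stop.

```bash
python3 -m pendant '[{"travel":[0,0,0.015],"rot":[0,0,0],"fingers":-1},{"travel":[0,0,0.015],"rot":[0,0,0],"fingers":-1},{"travel":[0,0,0.015],"rot":[0,0,0],"fingers":-1}]'
python3 -m pendant '[{"travel":[0,0,0.015],"rot":[0,0,0],"fingers":-1},{"travel":[0,0,0.015],"rot":[0,0,0],"fingers":-1},{"travel":[0,0,0.015],"rot":[0,0,0],"fingers":-1}]'
```

```text
clock: 11.1
tcp_pos: [0.6599, -0.0405, 0.197]
orientation: [0.001, 0.146, 0.989, -0.0]
wrist_force: [-7.1, 0.1, 14.9]
finger_gap: 0.0
grip_force: 7.3
clock: 11.4
tcp_pos: [0.6599, -0.0405, 0.1968]
orientation: [0.002, 0.146, 0.989, -0.0]
wrist_force: [-9.1, 0.8, 21.9]
finger_gap: 0.0
grip_force: 10.8
```

Bottomed: the height stays put while the force rises to 22 N. I rise, check that the head sprang back, and return over the handle.

```bash
python3 -m pendant '[{"travel":[0,0,-0.1],"rot":[0,0,0],"fingers":-1},{"travel":[0,0,-0.2],"rot":[0,0,0],"fingers":-1},{"travel":[0,0,-0.4],"rot":[0,0,0],"fingers":-1},{"travel":[0,0,-0.58],"rot":[0,0,0],"fingers":-1},{"travel":[0,0,-0.58],"rot":[0,0,0],"fingers":-1}]'|head -2
for i in 1 2; do python3 -m pendant '[{"travel":[0.35,-0.09,0],"rot":[0,0,0],"fingers":0},{"travel":[0.74,-0.185,0],"rot":[0,0,0],"fingers":0},{"travel":[0.74,-0.185,0],"rot":[0,0,0],"fingers":0}]'|head -2; done
python3 - <<'E'
from h import *
p,d=env.read_camera('side');W=pts('side',d)
s=W[222:250,396:432].reshape(-1,3);b=p[222:250,396:432].reshape(-1,3).astype(int);s=s[(b[:,2]>130)&(b[:,1]<60)];print('head z max',np.percentile(s[:,2],[90,98]))
o=env.outline_of('side','tub');s=W[o[0]['mask']];s=s[(s[:,2]>.055)&(s[:,2]<.07)];c=cv2.minEnclosingCircle(s[:,:2].astype(np.float32));print(o[0]['conf'],c)
to(c[0][0]-.083,c[0][1]+.0245,.03)
E
```

```text
clock: 11.9
tcp_pos: [0.6621, -0.0409, 0.2653]
clock: 12.2
tcp_pos: [0.5605, -0.0345, 0.2583]
clock: 12.5
tcp_pos: [0.4706, -0.0302, 0.2597]
head z max [0.1944297  0.19558988]
0.76 ((0.5601809024810791, -0.0563381090760231), 0.0515754409134388)
units [-1.00e-03 -2.00e-03  1.93e+00] tcp [ 0.4769 -0.0316  0.2616] xyaw 163.15 tilt [ 0.001  0.    -1.   ] F [ 0.4 -0.5  0.4] gap 0.0426 t 12.6 j [-0.23  0.12 -0.17  1.28  0.    0.06]
```

```bash
python3 -m pendant '[{"travel":[0,0,0.4],"rot":[0,0,0],"fingers":0},{"travel":[0,0,0.8],"rot":[0,0,0],"fingers":0},{"travel":[0,0,1],"rot":[0,0,0],"fingers":0},{"travel":[0,0,1],"rot":[0,0,0],"fingers":0}]'|head -2
python3 -m pendant '[{"travel":[0,0,0.3],"rot":[0,0,0],"fingers":0},{"travel":[0,0,0.6],"rot":[0,0,0],"fingers":0},{"travel":[0,0,0.92],"rot":[0,0,0],"fingers":0},{"travel":[0,0,0.92],"rot":[0,0,0],"fingers":0},{"travel":[0,0,0.92],"rot":[0,0,0],"fingers":-1},{"travel":[0,0,0.92],"rot":[0,0,0],"fingers":-1},{"travel":[0,0,0.92],"rot":[0,0,0],"fingers":-1},{"travel":[0,0,0.92],"rot":[0,0,0],"fingers":-1},{"travel":[0,0,0.92],"rot":[0,0,0],"fingers":-1}]' 60
python3 -c "from h import *;to(.337,-.03,.04)"
```

```text
clock: 13.0
tcp_pos: [0.4764, -0.0313, 0.1381]
clock: 13.9
tcp_pos: [0.4798, -0.0323, 0.0335]
orientation: [0.003, 0.146, 0.989, -0.0]
wrist_force: [0.8, -0.3, 6.1]
finger_gap: 0.0128
grip_force: 61.8
units [ 1.144 -0.327 -0.06 ] tcp [ 0.4798 -0.0323  0.0335] xyaw 163.16 tilt [ 0.005 -0.001 -1.   ] F [ 0.8 -0.3  6.1] gap 0.0128 t 13.9 j [-0.23  0.31 -0.54  0.71 -0.    0.06]
```

```bash
python3 -m pendant '[{"travel":[0,0,-0.1],"rot":[0,0,0],"fingers":-1},{"travel":[0,0,-0.2],"rot":[0,0,0],"fingers":-1},{"travel":[0,0,-0.35],"rot":[0,0,0],"fingers":-1},{"travel":[0,0,-0.35],"rot":[0,0,0],"fingers":-1}]'
for i in 1 2 3; do python3 -m pendant '[{"travel":[0,-0.2,0],"rot":[0,0,0],"fingers":-1},{"travel":[0,-0.45,0],"rot":[0,0,0],"fingers":-1},{"travel":[0,-0.72,0],"rot":[0,0,0],"fingers":-1},{"travel":[0,-0.72,0],"rot":[0,0,0],"fingers":-1}]'|head -2; done
python3 -m pendant '[{"travel":[0,0,0],"rot":[0,0,0],"fingers":-1},{"travel":[0,0,0],"rot":[0,0,0],"fingers":-1}]'|head -2
python3 - <<'E'
from h import *
to(.400,-.28,.0308)
p,d=env.read_camera('side');W=pts('side',d);cv2.imwrite('pics/side4.png',p)
o=env.outline_of('side','tub');s=W[o[0]['mask']];s=s[(s[:,2]>.07)&(s[:,2]<.13)];z=np.percentile(s[:,2],[50,90,98]);s=s[s[:,2]>z[1]-.006];print(o[0]['conf'],z,cv2.minEnclosingCircle(s[:,:2].astype(np.float32)))
E
```

```text
clock: 14.3
tcp_pos: [0.4791, -0.032, 0.0758]
orientation: [0.002, 0.146, 0.989, -0.0]
wrist_force: [-0.2, 0.6, -2.2]
finger_gap: 0.013
grip_force: 60.7
clock: 14.7
tcp_pos: [0.4516, -0.117, 0.073]
clock: 15.1
tcp_pos: [0.4272, -0.1996, 0.0731]
clock: 15.5
tcp_pos: [0.4025, -0.2823, 0.0733]
clock: 15.7
tcp_pos: [0.4023, -0.2782, 0.0729]
units [ 0.013 -0.02   0.35 ] tcp [ 0.4023 -0.2782  0.0729] xyaw 163.22 tilt [-0.001  0.002 -1.   ] F [ 0.7  0.  -1.4] gap 0.0132 t 15.7 j [-0.77  0.28 -0.46  0.83  0.   -0.48]
0.59 [0.08662875 0.099242   0.10101949] ((0.4709254801273346, -0.3001161217689514), 0.06235175207257271)
```

```bash
python3 -m pendant '[{"travel":[0,0,0.1],"rot":[0,0,0],"fingers":-1},{"travel":[0,0,0.2],"rot":[0,0,0],"fingers":-1},{"travel":[0,0,0.28],"rot":[0,0,0],"fingers":-1},{"travel":[0,0,0.33],"rot":[0,0,0],"fingers":-1},{"travel":[0,0,0.33],"rot":[0,0,0],"fingers":-1},{"travel":[0,0,0.33],"rot":[0,0,0],"fingers":-1}]'
python3 -m pendant '[{"travel":[0,0,0.012],"rot":[0,0,0],"fingers":-1},{"travel":[0,0,0.012],"rot":[0,0,0],"fingers":-1},{"travel":[0,0,0.012],"rot":[0,0,0],"fingers":-1}]'
```

```text
clock: 16.4
tcp_pos: [0.4021, -0.2795, 0.0331]
orientation: [-0.0, 0.146, 0.989, 0.0]
wrist_force: [0.6, 1.1, -1.9]
finger_gap: 0.0127
grip_force: 61.4
clock: 16.7
tcp_pos: [0.4023, -0.2798, 0.0324]
orientation: [0.0, 0.146, 0.989, 0.0]
wrist_force: [-2.6, 1.1, 3.5]
finger_gap: 0.0129
grip_force: 62.1
```

```bash
python3 -m pendant '[{"travel":[0,0,-0.005],"rot":[0,0,0],"fingers":-0.5},{"travel":[0,0,-0.005],"rot":[0,0,0],"fingers":0},{"travel":[0,0,-0.005],"rot":[0,0,0],"fingers":0},{"travel":[0,0,-0.2],"rot":[0,0,0],"fingers":0},{"travel":[0,0,-0.5],"rot":[0,0,0],"fingers":0},{"travel":[0,0,-0.9],"rot":[0,0,0],"fingers":0},{"travel":[0,0,-1],"rot":[0,0,0],"fingers":0},{"travel":[0,0,-1],"rot":[0,0,0],"fingers":0}]'|head -2
python3 -m pendant '[{"travel":[0,0,-0.4],"rot":[0,0,0],"fingers":0.4},{"travel":[0,0,-0.8],"rot":[0,0,0],"fingers":0.4},{"travel":[0,0,-0.8],"rot":[0,0,0],"fingers":0.4},{"travel":[0,0,-0.8],"rot":[0,0,0],"fingers":0.4}]' |head -2
for i in 1 2 3 4 5 6; do python3 -m pendant '[{"travel":[0.085,0.42,0],"rot":[0,0,0],"fingers":0.4},{"travel":[0.17,0.845,0],"rot":[0,0,0],"fingers":0.4},{"travel":[0.17,0.845,0],"rot":[0,0,0],"fingers":0.4}]' >/dev/null; done
python3 -m pendant '[{"travel":[0,0,0],"rot":[0,0,0],"fingers":0.4},{"travel":[0,0,0],"rot":[0,0,0],"fingers":0.4}]'|head -2
python3 - <<'E'
from h import *
to(.4597,.3378,.042)
for n in('side','top'):
    p,d=env.read_camera(n);W=pts(n,d);cv2.imwrite(f'pics/{n}5.png',p)
    s=W.reshape(-1,3);s=s[(s[:,2]>.055)&(s[:,2]<.066)&(np.hypot(s[:,0]-.482,s[:,1]+.304)<.075)];print(n,len(s),s.mean(0),cv2.minEnclosingCircle(s[:,:2].astype(np.float32)))
    s=W.reshape(-1,3);s=s[(s[:,2]>.042)&(s[:,2]<.056)&(np.hypot(s[:,0]-.4597,s[:,1]-.3378)<.03)];print('knob',len(s),s.mean(0) if len(s) else '')
E
```

```text
clock: 17.5
tcp_pos: [0.4038, -0.2811, 0.1546]
clock: 17.9
tcp_pos: [0.4025, -0.2799, 0.2476]
clock: 19.9
tcp_pos: [0.4614, 0.3361, 0.2471]
units [0.016 0.013 1.709] tcp [0.4614 0.3361 0.2471] xyaw 163.08 tilt [-0.002 -0.002 -1.   ] F [ 0.4  0.1 -0.7] gap 0.06 t 19.9 j [ 0.49  0.31  0.03  1.3  -0.    0.78]
side 492 [ 0.48328811 -0.30603317  0.05959615] ((0.48310738801956177, -0.3031821548938751), 0.051232270896434784)
knob 75 [0.45968246 0.33795694 0.04841793]
top 360 [ 0.48436668 -0.30574391  0.06053438] ((0.48390933871269226, -0.3047667443752289), 0.05048655718564987)
knob 92 [0.46009763 0.33276457 0.04921643]
```

```bash
python3 -m pendant '[{"travel":[0.015,0.013,0.4],"rot":[0,0,0],"fingers":0.4},{"travel":[0.015,0.013,0.8],"rot":[0,0,0],"fingers":0.4},{"travel":[0.015,0.013,1],"rot":[0,0,0],"fingers":0.4},{"travel":[0.015,0.013,1],"rot":[0,0,0],"fingers":0.4}]'|head -2
python3 -m pendant '[{"travel":[0,0,0.3],"rot":[0,0,0],"fingers":0.4},{"travel":[0,0,0.6],"rot":[0,0,0],"fingers":0.4},{"travel":[0,0,0.7],"rot":[0,0,0],"fingers":0.4},{"travel":[0,0,0.7],"rot":[0,0,0],"fingers":0.4},{"travel":[0,0,0.7],"rot":[0,0,0],"fingers":-1},{"travel":[0,0,0.7],"rot":[0,0,0],"fingers":-1},{"travel":[0,0,0.7],"rot":[0,0,0],"fingers":-1},{"travel":[0,0,0.7],"rot":[0,0,0],"fingers":-1},{"travel":[0,0,0.7],"rot":[0,0,0],"fingers":-1},{"travel":[0,0,0.7],"rot":[0,0,0],"fingers":-1}]' 60
python3 -m pendant '[{"travel":[0,0,-0.2],"rot":[0,0,0],"fingers":-1},{"travel":[0,0,-0.5],"rot":[0,0,0],"fingers":-1},{"travel":[0,0,-0.9],"rot":[0,0,0],"fingers":-1},{"travel":[0,0,-0.9],"rot":[0,0,0],"fingers":-1},{"travel":[0,0,-0.9],"rot":[0,0,0],"fingers":-1}]'
python3 - <<'E'
from h import *
to(.4597,.3378,.042)
for n in('side','top'):
    p,d=env.read_camera(n);W=pts(n,d);cv2.imwrite(f'pics/{n}6.png',p)
    s=W.reshape(-1,3);b=p.reshape(-1,3).astype(int);s=s[(b[:,0]>b[:,2]+40)&(s[:,2]>.10)&(s[:,2]<.16)&(np.hypot(s[:,0]-.46,s[:,1]-.338)<.09)];print(n,len(s))
    s=s[s[:,2]>np.percentile(s[:,2],70)-.004] if n=='side' else s
    c=s.mean(0);print(c,cv2.minEnclosingCircle(s[:,:2].astype(np.float32)),np.linalg.lstsq(np.c_[s[:,:2]-c[:2],np.ones(len(s))],s[:,2],rcond=None)[0])
E
```

```text
clock: 20.4
tcp_pos: [0.4576, 0.3371, 0.1246]
clock: 21.4
tcp_pos: [0.4617, 0.3407, 0.0469]
orientation: [0.002, 0.146, 0.989, 0.001]
wrist_force: [-0.1, -1.2, 5.3]
finger_gap: 0.0253
grip_force: 58.5
clock: 21.9
tcp_pos: [0.4615, 0.3409, 0.1549]
orientation: [0.002, 0.146, 0.989, 0.002]
wrist_force: [-0.2, 0.4, -1.0]
finger_gap: 0.0257
grip_force: 59.1
units [ 0.01  -0.033  0.941] tcp [0.4615 0.3409 0.1549] xyaw 163.17 tilt [ 0.005  0.003 -1.   ] F [-0.2  0.4 -1. ] gap 0.0257 t 21.9 j [ 0.5   0.35 -0.14  1.08  0.    0.79]
side 1115
[0.45910675 0.33270967 0.12911157] ((0.4591448903083801, 0.3400045931339264), 0.06059735640883446) [0.00424377 0.0043713  0.12911157]
top 1811
[0.45764926 0.32079616 0.12519987] ((0.4602102041244507, 0.3369121551513672), 0.058925021439790726) [-0.0059237   0.07832513  0.12519987]
```

```bash
for i in 1 2 3 4; do python3 -m pendant '[{"travel":[-0.03,-0.2,0],"rot":[0,0,0],"fingers":-1},{"travel":[-0.06,-0.45,0],"rot":[0,0,0],"fingers":-1},{"travel":[-0.103,-0.71,0],"rot":[0,0,0],"fingers":-1},{"travel":[-0.103,-0.71,0],"rot":[0,0,0],"fingers":-1}]'|sed -n 2p; done
for i in 1 2 3; do python3 -m pendant '[{"travel":[-0.13,-0.22,0],"rot":[0,0,0],"fingers":-1},{"travel":[-0.28,-0.48,0],"rot":[0,0,0],"fingers":-1},{"travel":[-0.44,-0.75,0],"rot":[0,0,0],"fingers":-1},{"travel":[-0.44,-0.75,0],"rot":[0,0,0],"fingers":-1}]'|sed -n 2p; done
python3 -m pendant '[{"travel":[0,0,0],"rot":[0,0,0],"fingers":-1},{"travel":[0,0,0],"rot":[0,0,0],"fingers":-1},{"travel":[0,0,0],"rot":[0,0,0],"fingers":-1}]'
cat >> h.py <<'E'
from scipy.optimize import least_squares
def lidtub(tc,lc,zl):
    # robust fits on near-side edges: lid top disc (r .056) and tub wall (r .05), from side view
    p,d=env.read_camera('side');W=pts('side',d);b=p.reshape(-1,3).astype(int);s=W.reshape(-1,3)
    L=s[(b[:,0]>b[:,2]+40)&(abs(s[:,2]-zl)<.03)&(np.hypot(*(s[:,:2]-lc).T)<.08)]
    print('lid z pct',np.percentile(L[:,2],[5,50,90,98]).round(4))
    T=s[(s[:,2]>.012)&(s[:,2]<.056)&(np.hypot(*(s[:,:2]-tc).T)<.06)&(np.hypot(*(s[:,:2]-tc).T)>.04)&(b.max(1)-b.min(1)<40)]
    f=lambda P,r,c:least_squares(lambda q:np.hypot(*(P[:,:2]-q).T)-r,c,loss='soft_l1',f_scale=.001)
    t=f(T,.05,tc); print('tub',t.x.round(4),len(T),'res',np.abs(t.fun).mean().round(4))
    top=L[abs(L[:,2]-zl)<.004]; c=cv2.minEnclosingCircle(top[:,:2].astype(np.float32)); print('lid top',np.round(c[0],4),round(c[1],4),'slope',np.linalg.lstsq(np.c_[top[:,:2]-top[:,:2].mean(0),np.ones(len(top))],top[:,2],rcond=None)[0].round(4))
    return p
E
python3 - <<'E'
from h import *
to(.4835,-.304,.155)
p=lidtub(np.array([.4835,-.304]),np.array([.4835,-.304]),.129)
cv2.imwrite('pics/c7.png',cv2.resize(p[280:480,260:460],(600,600)))
E
```

```text
tcp_pos: [0.445, 0.2517, 0.1504]
tcp_pos: [0.4328, 0.1676, 0.1509]
tcp_pos: [0.4209, 0.0831, 0.1514]
tcp_pos: [0.4089, -0.0018, 0.1518]
tcp_pos: [0.4358, -0.1043, 0.1521]
tcp_pos: [0.4602, -0.2057, 0.1519]
tcp_pos: [0.4843, -0.3069, 0.1515]
clock: 25.1
tcp_pos: [0.4821, -0.3028, 0.152]
orientation: [-0.0, 0.146, 0.989, 0.001]
wrist_force: [-0.1, -0.3, -0.4]
finger_gap: 0.0252
grip_force: 59.8
units [-0.014 -0.006 -0.025] tcp [ 0.4821 -0.3028  0.152 ] xyaw 163.26 tilt [-0.001  0.001 -1.   ] F [-0.1 -0.3 -0.4] gap 0.0252 t 25.1 j [-0.7   0.35 -0.15  1.07  0.   -0.41]
lid z pct [0.1092 0.1252 0.1274 0.1287]
tub [ 0.4836 -0.3025] 682 res 0.0007
lid top [ 0.481  -0.3027] 0.0563 slope [-0.0021  0.0005  0.1265]
```

View pics/c7.png

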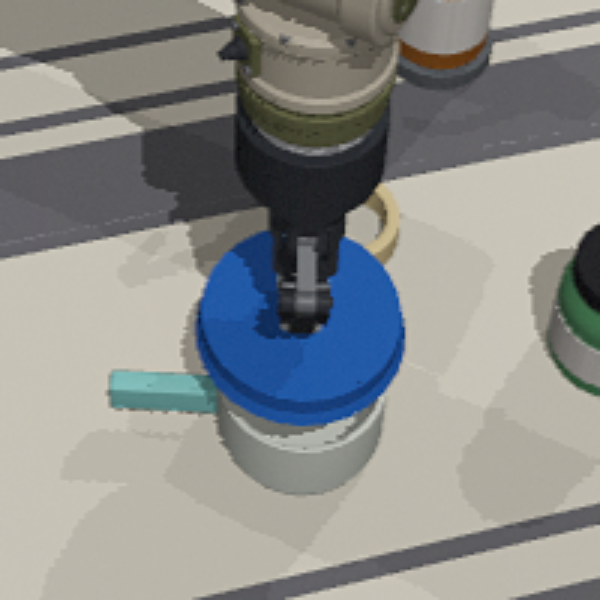

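The lid (300,320 in the crop) hovers over the tub about 2.4 mm short in x. I correct that and lower.

```bash
python3 -m pendant '[{"travel":[-0.019,0.006,0],"rot":[0,0,0],"fingers":-1},{"travel":[-0.019,0.006,0.1],"rot":[0,0,0],"fingers":-1},{"travel":[-0.019,0.006,0.2],"rot":[0,0,0],"fingers":-1},{"travel":[-0.019,0.006,0.25],"rot":[0,0,0],"fingers":-1},{"travel":[-0.019,0.006,0.3],"rot":[0,0,0],"fingers":-1},{"travel":[-0.019,0.006,0.34],"rot":[0,0,0],"fingers":-1},{"travel":[-0.019,0.006,0.34],"rot":[0,0,0],"fingers":-1},{"travel":[-0.019,0.006,0.34],"rot":[0,0,0],"fingers":-1}]'
python3 - <<'E'
from h import *
to(.4842,-.3028,.1)
lidtub(np.array([.4835,-.303]),np.array([.4835,-.303]),.086)
E
```

```text
clock: 25.95
tcp_pos: [0.4845, -0.3048, 0.1114]
orientation: [0.0, 0.146, 0.989, 0.0]
wrist_force: [0.1, -0.3, -2.1]
finger_gap: 0.0256
grip_force: 59.8
units [0.008 0.016 0.095] tcp [ 0.4845 -0.3048  0.1114] xyaw 163.15 tilt [ 0.  0. -1.] F [ 0.1 -0.3 -2.1] gap 0.0256 t 25.95 j [-0.7   0.39 -0.2   0.98  0.   -0.41]
lid z pct [0.0684 0.0846 0.0869 0.0881]
tub [ 0.4837 -0.3025] 421 res 0.0007
lid top [ 0.4838 -0.3044] 0.0566 slope [-0.0027  0.0039  0.0852]
```

```bash
python3 -m pendant '[{"travel":[0.003,0.01,0],"rot":[0,0,0],"fingers":-1},{"travel":[0.003,0.01,0.03],"rot":[0,0,0],"fingers":-1},{"travel":[0.003,0.01,0.05],"rot":[0,0,0],"fingers":-1},{"travel":[0.003,0.01,0.07],"rot":[0,0,0],"fingers":-1},{"travel":[0.003,0.01,0.07],"rot":[0,0,0],"fingers":-1}]'
python3 -m pendant '[{"travel":[0,0,0.015],"rot":[0,0,0],"fingers":-1},{"travel":[0,0,0.025],"rot":[0,0,0],"fingers":-1},{"travel":[0,0,0.025],"rot":[0,0,0],"fingers":-1}]'
```

```text
clock: 26.5
tcp_pos: [0.4842, -0.3033, 0.1025]
orientation: [-0.0, 0.146, 0.989, 0.0]
wrist_force: [-0.3, -0.6, -2.0]
finger_gap: 0.0251
grip_force: 59.8
clock: 26.8
tcp_pos: [0.4846, -0.3036, 0.1008]
orientation: [0.0, 0.146, 0.989, -0.0]
wrist_force: [-1.9, 0.5, 4.5]
finger_gap: 0.0252
grip_force: 60.2
```

Contact came at TCP 0.101 = 0.054 + 0.047, exactly the laid-on height. I press while holding the knob.

```bash
python3 -m pendant '[{"travel":[0,0,0.02],"rot":[0,0,0],"fingers":-1},{"travel":[0,0,0.03],"rot":[0,0,0],"fingers":-1},{"travel":[0,0,0.03],"rot":[0,0,0],"fingers":-1}]' | grep -E 'tcp|wrist'
python3 -m pendant '[{"travel":[0,0,0.01],"rot":[0,0,0],"fingers":-1},{"travel":[0,0,0.02],"rot":[0,0,0],"fingers":-1},{"travel":[0,0,0.02],"rot":[0,0,0],"fingers":-1}]' | grep -E 'tcp|wrist'
```

```text
tcp_pos: [0.4847, -0.3036, 0.0976]
wrist_force: [-2.3, 1.1, 7.3]
tcp_pos: [0.4847, -0.3036, 0.0953]
wrist_force: [-3.7, 1.5, 8.2]
```

```bash
python3 -m pendant '[{"travel":[0,0,0.01],"rot":[0,0,0],"fingers":-1},{"travel":[0,0,0.02],"rot":[0,0,0],"fingers":-1},{"travel":[0,0,0.02],"rot":[0,0,0],"fingers":-1}]' | grep -E 'tcp|wrist'
python3 -c "
from h import *
lidtub(np.array([.4835,-.303]),np.array([.4835,-.303]),.070)"
```

```text
tcp_pos: [0.4849, -0.3037, 0.0947]
wrist_force: [-5.9, 4.6, 19.2]
lid z pct [0.0501 0.068  0.0703 0.0715]
tub [ 0.4832 -0.3026] 215 res 0.0011
lid top [ 0.4837 -0.3029] 0.0565 slope [-0.0025  0.0023  0.0687]
```

The lid is at its stop at 19 N, with the top at 68 mm. One slightly firmer press, then relax, release and rise.

```bash
python3 -m pendant '[{"travel":[0,0,0.015],"rot":[0,0,0],"fingers":-1},{"travel":[0,0,0.015],"rot":[0,0,0],"fingers":-1},{"travel":[0,0,0.015],"rot":[0,0,0],"fingers":-1}]' | grep -E 'tcp|wrist'
python3 -m pendant '[{"travel":[0,0,-0.03],"rot":[0,0,0],"fingers":-1},{"travel":[0,0,-0.03],"rot":[0,0,0],"fingers":-0.2},{"travel":[0,0,-0.03],"rot":[0,0,0],"fingers":0.2},{"travel":[0,0,-0.03],"rot":[0,0,0],"fingers":0.4},{"travel":[0,0,-0.03],"rot":[0,0,0],"fingers":0.4},{"travel":[0,0,-0.15],"rot":[0,0,0],"fingers":0.4},{"travel":[0,0,-0.4],"rot":[0,0,0],"fingers":0.4},{"travel":[0,0,-0.8],"rot":[0,0,0],"fingers":0.4},{"travel":[0,0,-1],"rot":[0,0,0],"fingers":0.4},{"travel":[0,0,-1],"rot":[0,0,0],"fingers":0.4}]'| grep -E 'tcp|wrist'
for i in 1 2; do python3 -m pendant '[{"travel":[0.35,0.3,-0.3],"rot":[0,0,0],"fingers":0.4},{"travel":[0.3,0.7,-0.3],"rot":[0,0,0],"fingers":0.4},{"travel":[0.3,0.9,-0.3],"rot":[0,0,0],"fingers":0.4},{"travel":[0.3,0.9,-0.3],"rot":[0,0,0],"fingers":0.4}]'| grep -E 'tcp|wrist'; done
python3 - <<'E'
from h import *
p=lidtub(np.array([.4835,-.303]),np.array([.4835,-.303]),.068)
q,d=env.read_camera('top');W=pts('top',d).reshape(-1,3);b=q.reshape(-1,3).astype(int)
L=W[(b[:,0]>b[:,2]+40)&(abs(W[:,2]-.068)<.008)&(np.hypot(W[:,0]-.4835,W[:,1]+.303)<.054)]
print('top',len(L),np.median(L[:,2]) if len(L) else '',np.linalg.lstsq(np.c_[L[:,:2]-L[:,:2].mean(0),np.ones(len(L))],L[:,2],rcond=None)[0] if len(L) else '')
cv2.imwrite('pics/c8.png',np.hstack([cv2.resize(q,(400,300)),cv2.resize(p,(400,300))]))
print(env.get_state()['clock'])
E
```

```text
tcp_pos: [0.485, -0.3038, 0.0946]
wrist_force: [-8.5, 6.3, 29.4]
tcp_pos: [0.4865, -0.3051, 0.214]
wrist_force: [-0.4, -0.6, -0.3]
tcp_pos: [0.4814, -0.1863, 0.2452]
wrist_force: [-0.5, 0.4, 0.1]
tcp_pos: [0.4785, -0.0734, 0.2813]
wrist_force: [0.5, -0.3, 0.2]
lid z pct [0.0504 0.0681 0.0704 0.0717]
tub [ 0.4832 -0.3026] 212 res 0.001
lid top [ 0.4846 -0.3033] 0.0581 slope [0.0023 0.0025 0.0685]
top 1821 0.06937520604241192 [-0.00121518 -0.00042294  0.06932125]
29.95
```

View pics/c8.png

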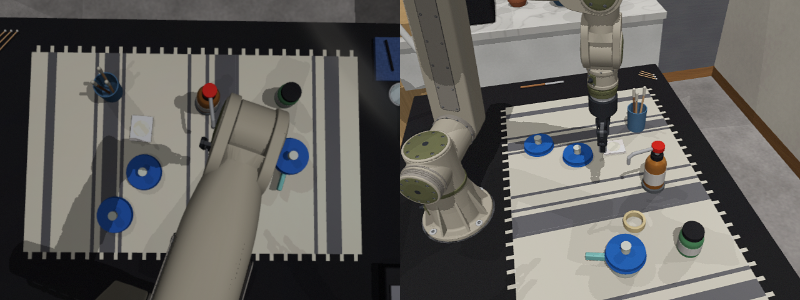

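The lid is level on the tub at (626,250) in the right half, with its top at 68–69 mm (home). The tape, tile, pot and jar are in place, and the arm is clear.

```bash
python3 -c "from workcell import env;print(env.hand_in())"
```

```text
the job is handed in; nothing more can be done
None
```

I handed the job in at about 30 s: the pump was worked fully down and back up with the tub under the spout, the tub stands clear on the bench with its lid home and level, and in the last pictures the tape, tile, brush pot and jar look undisturbed.

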